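# Present the next sample jar to the label scanner

## Robot

A 7-joint arm with a two-finger parallel gripper is mounted at the origin on the work surface. World frame = base frame: x ahead of the robot, y to its left, z up, the work surface at z = 0. Lengths are in m, angles in rad, forces in N, time in s.
With the tool pointing down it reaches from about 0.35 to 0.9 m from the base axis. Payload 8.1 kg.
Tool frame: the origin (TCP) lies on the centre line of the jaws, within the pads' length; the fingertips stand 22 mm ahead of it and the grasp point (between the pads) lies 3 mm ahead of it; z points along the fingers, y is the line along which they close (so a half turn about z gives the same grasp; the last joint's range is limited). The gripper opens to 85 mm and grips with 20 to 120 N. Pads are 22 mm wide; open, the fingers measure 114 mm over their backs; the gripper's body (76 mm by 85 mm) begins 54 mm behind the grasp point. The pads swing forward as they close: fully open they stand 13 mm farther back than shut.
Start: joints at [-1.28, 0.434, 0.025, 1.573, -0.012, 1.134, -0.075], TCP at [0.24, 0.577, 0.253] pointing down, gripper open.
Joint ranges: [-2.62, 2.62], [-0.44, 2.09], [-1.27, 1.32], [0.08, 2.57], [-1.32, 4.46], [0.12, 2], [-2.74, 2.74]. Speed limits (rad/s): [2.22, 2.22, 3.01, 3.01, 3.14, 3.14, 3.14].

## Interface

Orientations are given as a unit quaternion [w, x, y, z].
In Python, from bench import ctrl gives the robot as it stands.
- The arm moves only by the shell command python3 -m crank 'ROWS' [OPENING] [FORCE]. ROWS is JSON, a list of rows, each a list of 6 numbers: the shift along the tool's x, y, z in m, then the turn, a rotation vector about the tool's x, y, z in degrees. A call has exactly 5 rows; each row is the pose to reach, as a shift and turn from the pose commanded when the call began, along the tool's axes at that moment; what a row does not reach only later rows make up. A row lasts 1/10 s, in which the tool goes at most 50 mm and 8.59 degrees, less where a joint would pass 70% of its speed; a pose out of reach is approached as far as the arm can. A call with a gripper value outside its range is refused whole. OPENING is the closure, from -1 (fully open) to 1 (shut), set as the call begins (- or left out, the last holds). The fingers move at their own pace and stop on an object; FORCE is the grip in N (left out, the last holds). Time passes only in rows, so rows that repeat a pose let the fingers close, or fill a call up. It gives the time, the measured TCP pose, the force, the opening and the grip force at its end, in the units of the state.
- ctrl.sense(): the state, without advancing time (a new reading comes with each control period).
- ctrl.capture(name): name is "scene" or "top" or "wrist"; returns the picture (480x640x3 uint8, red, green, blue); there is no depth.
- ctrl.get_calibration(name): a dict with "K" (3x3 intrinsics, pixels), "rvec" (rotation vector, rad) and "tvec" (3), from world to camera coordinates, as OpenCV has them; the wrist camera has in their place "tool_from_camera" (4x4, takes a point from camera to tool coordinates, whose origin is the TCP and whose axes are the flange's). Camera axes: x right, y down, z forward; pixel columns grow to the right and rows downward; lengths in m; the calibration is good to about 2 mm. A picture is of the moment at which its call begins: read the wrist's pose just before it. get_calibration takes no time and is no camera call.
- ctrl.hand_in(): hands the job in; it is judged then, once.
Trained networks look in the newest picture that a camera, given by its name, has taken for a name from the list of things; names that differ only in an ending like _2 or _b are one class to them, and where a whole thing is asked for, a point or a joint stands for the part that bears it (a point fixed in the world has none). Each returns a list of dicts, best first, with "p" (0 to 1); they miss things now and then, are a little off and sometimes report something else, mostly with a low value. They report only what shows in the picture. A call takes as long as a camera call. They do not tell look-alikes from the thing itself.
- ctrl.masks_of(camera, label): "pixels" (480x640 bool, what is visible of it) and "box" ([left, top, right, bottom] in pixels, round what is visible of it).
The state is a dict: "time_s": time; "joints": joint angles; "dq": joint speeds; "effort": joint torques, N m; "eef_pos": TCP position; "tool_rot": TCP orientation; "ft_force": force on the tool from outside, world axes, zero at the start; "ft_torque": the same for the moment, N m; "width": finger opening in m; "gripper_force": force on a finger pad.
Only numpy, scipy, OpenCV 4.12 (cv2) and the standard library are available. Lean on these libraries where they do the work, as an engineer would, in place of code of your own. Each camera call takes 0.05 s, during which the arm holds its last target. There are 200 camera calls.

## Task

The disc on the black 'next' square of the white queue strip tells which jar to scan. Lift the jar with the cap of that colour out of the blue crate, stand it on the round grey mat and let go; then take it again and stand it centred on the scanner's round white pad, its label squarely facing the scanner's window, and let go. Set it down gently, keep the jars upright, and leave the other jars and the things on the bench where they are.

Things in the scene. Friction and masses are not known exactly. Their poses are not given: they have to be found in the camera images.
- jar_red: red-capped amber glass sample jar, loose, about 220 g: a plain upright cylinder 50 mm in diameter (body and cap alike), 110 mm high, the cap its top 21 mm. Origin: centre of its underside; z up, x out through the middle of its white label (dark bars, 25 to 75 mm up, about 45 degrees either side of x). A 9 mm black stripe on the cap (centre to rim, down its side) also points to x.
- jar_red_label (a point): the middle of the red-capped jar's label: on the jar's surface, 25 mm from its axis, 50 mm above its underside.
- jar_green: green-capped amber glass sample jar, loose, about 220 g: a plain upright cylinder 50 mm in diameter (body and cap alike), 110 mm high, the cap its top 21 mm. Origin: centre of its underside; z up, x out through the middle of its white label (dark bars, 25 to 75 mm up, about 45 degrees either side of x). A 9 mm black stripe on the cap (centre to rim, down its side) also points to x.
- jar_green_label (a point): the middle of the green-capped jar's label: on the jar's surface, 25 mm from its axis, 50 mm above its underside.
- jar_yellow: yellow-capped amber glass sample jar, loose, about 220 g: a plain upright cylinder 50 mm in diameter (body and cap alike), 110 mm high, the cap its top 21 mm. Origin: centre of its underside; z up, x out through the middle of its white label (dark bars, 25 to 75 mm up, about 45 degrees either side of x). A 9 mm black stripe on the cap (centre to rim, down its side) also points to x.
- jar_yellow_label (a point): the middle of the yellow-capped jar's label: on the jar's surface, 25 mm from its axis, 50 mm above its underside.
- crate: fixed blue open crate, 150 (its x) x 206 (its y) x 100 mm high, walls and floor 5 mm thick; two full-height dividers make three cells in a row along its y, each 140 (x) x 62 (y) mm inside, at y = -67, 0, +67 mm. One jar stands in each cell: fingers fit beside a jar only along the crate's x. Origin: centre of its underside.
- mat: round grey blotting mat fixed flat on the bench, 120 mm in diameter, 4 mm thick. Origin: centre of its underside.
- scanner: fixed scanner: base plate 6 mm thick with a flush round white pad (70 mm, yellow rim); beside it a grey block 100 mm wide, 58 deep, top 125 above the bench, its black window with a red bar facing the pad. Origin: at bench height below the pad's centre; x points level from pad to window, whose face is at x = 37 mm. A well-placed jar's x points along the scanner's x.
- scan_pad (a point): centre of the scanner's round pad, on its upper face, 6 mm above the bench.
- queue: white strip fixed flat on the bench, 56 (its x) x 160 (its y) x 6 mm, with three coloured discs in a row along its y, 50 mm apart. At its -y end a black square lies under the disc, with a black arrow head beyond it: the disc there tells which jar is next. Origin: centre of its underside.
- queue_next (a point): centre of the black 'next' square, on the strip's upper face.
- tag_red: red disc fixed on the queue strip, 32 mm in diameter, 6 mm thick; it stands for the red-capped jar. Origin: centre of its underside.
- tag_green: green disc fixed on the queue strip, 32 mm in diameter, 6 mm thick; it stands for the green-capped jar. Origin: centre of its underside.
- tag_yellow: yellow disc fixed on the queue strip, 32 mm in diameter, 6 mm thick; it stands for the yellow-capped jar. Origin: centre of its underside.
- beaker: bystander: loose glass beaker, rim 68 mm in diameter, 85 mm high. Origin: centre of its underside.
- reagent: bystander: loose amber reagent bottle with black cap, 60 mm in diameter, 130 mm high. Origin: centre of its underside.
- probe: bystander: loose black probe standing on its foot, foot 52 mm and shaft 38 mm in diameter, 105 mm high. Origin: centre of its underside.
Things that resemble listed ones, but are neither listed nor needed, are in the scene too. Leave any pink or purple look-alike of the jar_green alone.

How it is judged:
By the outcome, as a careful person would: the job done as asked, in the order asked, and still so for the second after the job is handed in, with the robot touching nothing.
It also fails if it takes over 64 s, if anything falls off the work surface, if the arm or the gripper's body presses on something with over 40 N, if the wrist force passes 120 N, or if a joint passes its speed limit or range.

## Working session

There is one attempt and no reset: what is moved stays moved. The work goes in short steps, Python scripts to look and compute and a shell command to move; the robot and the scene stay as the last step left them, time stands still between calls to the robot, and variables do not carry over. Pictures are saved under pics/ and viewed, at most 10 in all, crops included, and the job is handed in when it is done.

```bash
mkdir -p pics; cat > h.py <<'E'
import numpy as np, cv2
from bench import ctrl
from scipy.spatial.transform import Rotation as R
def cam(name):
    c=ctrl.get_calibration(name); K=np.array(c["K"])
    if name=="wrist":
        s=ctrl.sense(); q=s["tool_rot"]; T=np.eye(4)
        T[:3,:3]=R.from_quat([q[1],q[2],q[3],q[0]]).as_matrix(); T[:3,3]=s["eef_pos"]
        T=T@np.array(c["tool_from_camera"]); return K,T[:3,:3],T[:3,3]
    Rm=cv2.Rodrigues(np.array(c["rvec"],float))[0]
    return K,Rm.T,-Rm.T@np.array(c["tvec"],float).ravel()
def pix2w(c,uv,z):
    K,Rw,o=c; uv=np.atleast_2d(uv).astype(float)
    d=(Rw@np.linalg.inv(K)@np.c_[uv,np.ones(len(uv))].T).T
    return o+d*((z-o[2])/d[:,2])[:,None]
def w2pix(c,p):
    K,Rw,o=c; q=(np.atleast_2d(p)-o)@Rw@K.T
    return q[:,:2]/q[:,2:]
def save(im,n): cv2.imwrite("pics/"+n,im[:,:,::-1])
E
python3 - <<'E'
from h import *
print(ctrl.sense())
for n in ("top","scene"):
    im=ctrl.capture(n); save(im,n+"0.png"); np.save(n+"0.npy",im); c=cam(n); print(n,c[2],c[1][:,2])
    for l in ("jar_red","jar_green","jar_yellow","crate","mat","scanner","queue","tag_red","tag_green","tag_yellow","beaker","reagent","probe"):
        for m in ctrl.masks_of(n,l)[:3]: 
            ys,xs=np.nonzero(m["pixels"]); print(l,round(m["p"],2),np.round(m["box"]),len(xs),xs.mean().round(1),ys.mean().round(1))
E
```

```text
{'time_s': 0.0, 'joints': array([-1.27958585,  0.43520197,  0.02498527,  1.57410991, -0.0116102 ,
        1.13399479, -0.07508728]), 'dq': array([-0.00073116, -0.00193018, -0.00090544, -0.00243664, -0.00088572,
       -0.00068397, -0.00084123]), 'effort': array([ 9.89314831e-04, -6.70464635e+01,  1.02625877e+00, -3.16206408e+01,
        1.57507573e-02,  1.25418592e-02,  7.43904565e-06]), 'eef_pos': array([0.23968967, 0.57669667, 0.25253418]), 'tool_rot': array([-8.52274055e-05,  1.95670900e-01,  9.80669304e-01, -7.79765262e-04]), 'ft_force': array([ 0.44908839, -0.06034635, -0.02474668]), 'ft_torque': array([ 0.03025129,  0.01216504, -0.0644656 ]), 'gripper_force': 0.0, 'width': 0.08539918546137124}
top [0.46850718 0.01627462 1.27899772] [ 0.08228141 -0.00111567 -0.99660851]
jar_red 0.67 [182. 245. 210. 269.] 573 197.4 254.3
jar_red 0.15 [151. 220. 250. 295.] 5232 200.0 257.6
jar_green 0.8 [214. 240. 241. 268.] 576 226.8 252.7
jar_green 0.7 [217. 183. 242. 211.] 548 231.3 196.1
jar_green 0.65 [260. 270. 289. 290.] 472 273.2 279.6
jar_yellow 0.74 [154. 248. 184. 266.] 584 168.3 257.2

[... 1210 characters left out ...]
46. 247. 308. 291.] 2068 276.9 265.8
mat 0.24 [150. 307. 285. 479.] 8048 214.5 362.2
scanner 0.9 [155. 306. 286. 479.] 8134 214.3 362.6
queue 0.87 [358. 293. 437. 370.] 1927 395.4 330.6
queue 0.19 [299. 131. 392. 226.] 5248 344.5 182.3
tag_red 0.83 [384. 316. 410. 332.] 257 397.4 324.1
tag_red 0.18 [403. 300. 424. 317.] 227 412.9 307.2
tag_green 0.74 [401. 299. 422. 318.] 223 412.7 307.1
tag_green 0.22 [349. 135. 374. 160.] 367 362.0 144.3
tag_yellow 0.77 [371. 336. 392. 355.] 237 381.2 343.4
beaker 0.79 [333. 240. 373. 295.] 1650 351.9 265.5
reagent 0.94 [245. 404. 297. 480.] 3025 271.0 444.4
reagent 0.63 [ 69. 308. 117. 373.] 1739 92.1 338.5
probe 0.57 [ 68. 309. 118. 371.] 1832 91.7 338.6
```

View pics/top0.png

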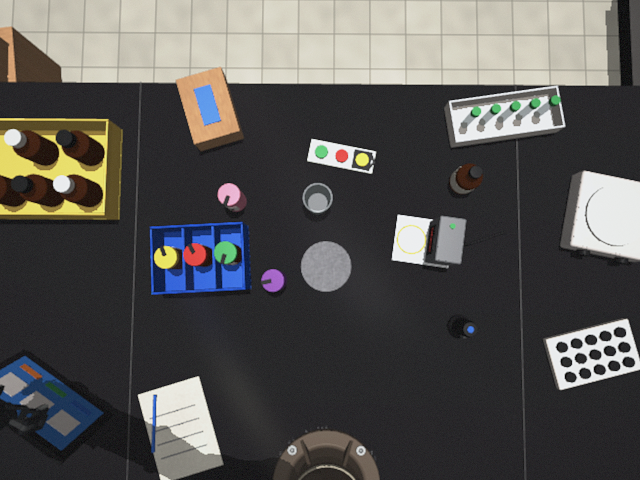

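View pics/scene0.png

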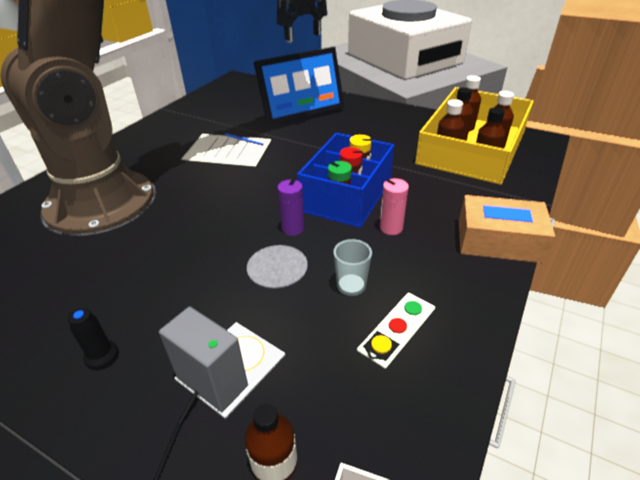

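The top view shows the queue at (341,156). Its yellow disc sits on the black square at (362,160), so the yellow jar at (167,257) in the crate's far-left cell is next. The mat is at (325,266), the pad at (411,240), and the scanner block is to the pad's right. The scene view agrees: yellow lies on the black square at (381,344).

```bash
cat > m.py <<'E'
from h import *
def col(im,kind,box=None):
    h=cv2.cvtColor(im,cv2.COLOR_RGB2HSV); H,S,V=[h[:,:,i].astype(int) for i in range(3)]
    m={"yellow":(abs(H-29)<7)&(S>120)&(V>100),"blue":(abs(H-115)<10)&(S>150)&(V>80),"red":((H<6)|(H>174))&(S>150)&(V>90),"green":(abs(H-65)<14)&(S>110)&(V>60),"black":(V<60)}[kind]
    if box is not None:
        k=np.zeros_like(m); k[box[1]:box[3],box[0]:box[2]]=1; m=m&k
    return m
E
python3 - <<'E'
from m import *
im=np.load("top0.npy"); c=cam("top"); print(c[0][0,0])
def cap(kind,box):
    m=col(im,kind,box).astype(np.uint8); p=np.argwhere(m)[:,::-1]
    hull=cv2.convexHull(p.astype(np.int32)); (u,v),r=cv2.minEnclosingCircle(hull); 
    w=pix2w(c,[u,v],.115)[0]
    # stripe: dark pixels in cap circle
    yy,xx=np.mgrid[:480,:640]; d=((xx-u)**2+(yy-v)**2<(r-1)**2)&(m==0); q=np.argwhere(d)[:,::-1]
    s=pix2w(c,q,.115)-w; print(kind,(u,v),r,w.round(4),"stripe deg",np.degrees(np.arctan2(s[:,1].sum(),s[:,0].sum())).round(1),len(q))
cap("yellow",(150,240,184,272));cap("red",(182,238,212,272));cap("green",(212,236,242,268))
for n in("mat","crate"):
    im2=ctrl.capture("top"); M=ctrl.masks_of("top",n)[0]["pixels"].astype(np.uint8)
    cn=max(cv2.findContours(M,0,1)[0],key=cv2.contourArea)
    if n=="mat": e=cv2.fitEllipse(cn); print(n,e,pix2w(c,e[0],.004))
b=col(im,"blue",(140,210,260,305)).astype(np.uint8); r=cv2.minAreaRect(np.argwhere(b)[:,::-1].astype(np.int32))
P=pix2w(c,cv2.boxPoints(r),.1);print("crate",r,P.round(3),P.mean(0).round(4))
y=col(im,"yellow",(392,216,430,264)); p=np.argwhere(y)[:,::-1].astype(np.int32)
e=cv2.fitEllipse(cv2.convexHull(p)); print("pad",e,pix2w(c,e[0],.006))
g=im[205:280,380:480]; g=cv2.resize(g,None,fx=6,fy=6,interpolation=cv2.INTER_CUBIC); g2=cv2.resize(im[215:300,140:260],None,fx=5,fy=5); 
save(g,"scan_zoom.png")
E
```

```text
535.1895902115104
yellow (165.07830810546875, 256.6204833984375) 11.927830696105957 [0.5153 0.3535 0.115 ] stripe deg 22.9 34
red (194.58197021484375, 254.02459716796875) 11.749323844909668 [0.5213 0.2896 0.115 ] stripe deg 33.0 34
green (225.02438354492188, 251.993896484375) 11.67979907989502 [0.5261 0.2235 0.115 ] stripe deg 160.5 36
mat ((325.2176208496094, 265.7225036621094), (49.1054801940918, 50.30253601074219), 21.50411605834961) [[0.50032583 0.00423103 0.004     ]]
crate ((199.34669494628906, 257.5870056152344), (68.69438934326172, 100.38736724853516), 86.98721313476562) [[0.584 0.399 0.1  ]
 [0.597 0.177 0.1  ]
 [0.445 0.167 0.1  ]
 [0.433 0.386 0.1  ]] [0.5146 0.2824 0.1   ]
pad ((411.0910949707031, 239.14093017578125), (27.799318313598633, 28.345491409301758), 107.01057434082031) [[ 0.56482077 -0.20029422  0.006     ]]
```

View pics/scan_zoom.png

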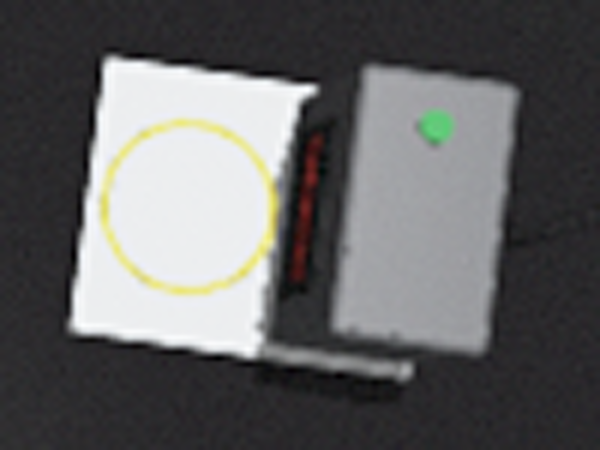

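The zoom shows the yellow-rimmed pad centred at (188,207) in the crop. The plate's upper edge drops about 7.5° from left to right, so the scanner's x is at roughly -97.5° azimuth, to be refined with the wrist camera. Next I move over the yellow jar.

```bash
cat >> h.py <<'E'
def goto(pos,yaw=None,s=None):
    """residual shift (tool axes) and turn about tool axes (deg) to TCP pos with tool y at azimuth yaw, pointing down"""
    s=ctrl.sense(); q=s["tool_rot"]; Rt=R.from_quat([q[1],q[2],q[3],q[0]])
    a=np.radians(yaw); y=np.array([np.cos(a),np.sin(a),0]); z=np.array([0,0,-1.]); x=np.cross(y,z)
    G=R.from_matrix(np.c_[x,y,z]); d=Rt.inv().apply(np.array(pos)-s["eef_pos"])
    print("shift",d.round(4),"turn",np.degrees((Rt.inv()*G).as_rotvec()).round(2),"t",round(s["time_s"],2),"eef",s["eef_pos"].round(4),"j7",s["joints"][6].round(2),"w",round(s["width"],4))
E
python3 -m crank '[[-0.042,-0.0125,0,0,0,8.5],[-0.084,-0.025,0,0,0,17],[-0.126,-0.0375,0,0,0,25.5],[-0.168,-0.05,0,0,0,34],[-0.21,-0.0625,0,0,0,42.5]]' -1 40
python3 -c "
from h import *
print(np.round(ctrl.get_calibration('wrist')['tool_from_camera'],3))
goto((.515,.3535,.26),3.5)"
```

```text
time_s: 2.1
eef_pos: [0.411, 0.4376, 0.2536]
tool_rot: [-0.0, 0.54, 0.841, 0.0]
ft_force: [0.9, 0.1, 0.0]
width: 0.0852
gripper_force: 0.0
[[ 0.    -0.964 -0.264  0.068]
 [ 1.     0.     0.    -0.   ]
 [ 0.    -0.264  0.964 -0.12 ]
 [ 0.     0.     0.     1.   ]]
shift [-0.1198  0.0596 -0.0064] turn [ 2.000e-02 -2.000e-02  2.109e+01] t 2.1 eef [0.411  0.4376 0.2536] j7 -0.38 w 0.0852
```

```bash

python3 -m crank '[[-0.04,0.02,0,0,0,7],[-0.08,0.04,-0.003,0,0,14],[-0.12,0.06,-0.006,0,0,21],[-0.12,0.06,-0.006,0,0,21],[-0.12,0.06,-0.006,0,0,21]]' -1 40
cat > capw.py <<'E'
from m import *
def capfit(im,c,kind,near,z,rad=.025):
    u0=w2pix(c,[*near,z])[0]; rp=np.linalg.norm(w2pix(c,[near[0]+rad,near[1],z])[0]-u0)
    b=[int(u0[0]-1.9*rp),int(u0[1]-1.9*rp),int(u0[0]+1.9*rp),int(u0[1]+1.9*rp)]; b=[max(0,v) for v in b]
    m=col(im,kind,b); p=np.argwhere(m)[:,::-1]; W=pix2w(c,p,z)[:,:2]
    # rough centre by max-count circle, then top-disc by search on a grid
    best=None
    yy,xx=np.mgrid[b[1]:b[3],b[0]:b[2]]; A=pix2w(c,np.c_[xx.ravel(),yy.ravel()],z)[:,:2]; mm=m[b[1]:b[3],b[0]:b[2]].ravel()
    h=cv2.cvtColor(im,cv2.COLOR_RGB2HSV)[b[1]:b[3],b[0]:b[2],2].ravel().astype(float)
    return A,mm,h,b
E
python3 - <<'E'
from capw import *
goto((.515,.3535,.26),3.5)
c=cam("wrist"); im=ctrl.capture("wrist"); save(im,"w1.png"); np.save("w1.npy",im)
import pickle; pickle.dump(c,open("w1.pkl","wb"))
print(w2pix(c,[.5153,.3535,.115]))
E
```

```text
time_s: 2.6
eef_pos: [0.5157, 0.3543, 0.2593]
tool_rot: [0.0, 0.683, 0.73, 0.0]
ft_force: [0.0, 1.1, -0.5]
width: 0.0854
gripper_force: 0.0
shift [-0.0007 -0.0007 -0.0007] turn [0.02 0.01 0.31] t 2.6 eef [0.5157 0.3543 0.2593] j7 -0.47 w 0.0854
[[322.80799816 233.08999714]]
```

View pics/w1.png

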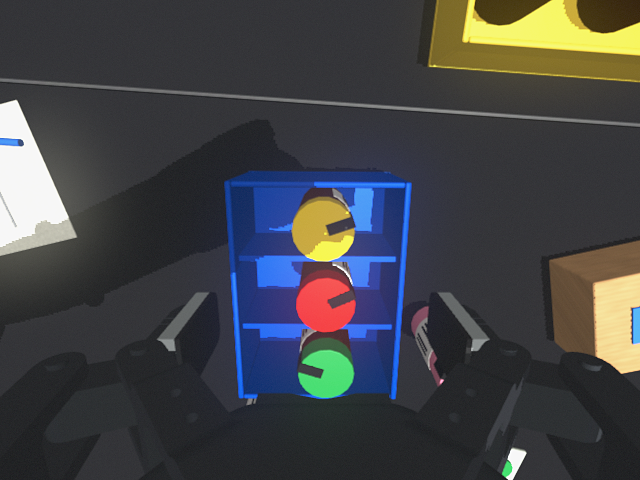

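The wrist view shows the yellow cap's top centred near (324,229), with its stripe pointing right and slightly up to (354,220). The crate lies square to the image and there is room beside the jar on both sides.

```bash
cat >> capw.py <<'E'
def locate(im,c,kind,near,z):
    A,mm,V,b=capfit(im,c,kind,near,z)
    near=np.array(near)
    W=A[mm]; W=W[np.linalg.norm(W-near,axis=1)<.04]
    away=np.array(near)-c[2][:2]; away/=np.linalg.norm(away); side=np.array([-away[1],away[0]])
    t=W@side; n=W@away
    cs=(np.percentile(t,.3)+np.percentile(t,99.7))/2; wd=np.ptp(t)
    # rim on the far side of the camera is the top edge
    ca=n.max()-.025
    ctr=cs*side+ca*away
    r=np.linalg.norm(A-ctr,axis=1); k=(r<.0225)&(V<.5*np.median(V[mm]))
    D=A[k]-ctr; cov=D[np.linalg.norm(D,axis=1)>.006]
    ang=np.degrees(np.arctan2(cov[:,1].sum(),cov[:,0].sum()))
    uu,ss,vt=np.linalg.svd(D-D.mean(0)); v=vt[0]*np.sign(vt[0]@D.mean(0))
    print(kind,"centre",ctr.round(4),"width",wd.round(4),"stripe n",k.sum(),"centroid az",ang.round(1),"line az",np.degrees(np.arctan2(v[1],v[0])).round(1),"offset of line from centre mm",(1000*(D.mean(0)[0]*v[1]-D.mean(0)[1]*v[0])).round(2))
    return ctr,ang
E
python3 - <<'E'
from capw import *
import pickle
im=np.load("w1.npy"); c=pickle.load(open("w1.pkl","rb"))
locate(im,c,"yellow",(.5153,.3535),.115)
locate(im,c,"red",(.5213,.2896),.115)
b=np.array([[228,184],[410,184],[240,397],[394,397]]); print(pix2w(c,b,.1).round(4))
goto((.5153,.3535,.091),3.5)
E
```

```text
yellow centre [0.5152 0.3563] width 0.0477 stripe n 262 centroid az 16.4 line az 23.3 offset of line from centre mm 1.55
red centre [0.5215 0.2923] width 0.0481 stripe n 218 centroid az 26.6 line az 28.6 offset of line from centre mm 0.44
[[0.4377 0.3848 0.1   ]
 [0.582  0.3944 0.1   ]
 [0.448  0.1845 0.1   ]
 [0.5934 0.1943 0.1   ]]
shift [-0.0023  0.0008  0.1681] turn [-0.03 -0.02  0.48] t 2.65 eef [0.5144 0.3557 0.2591] j7 -0.47 w 0.0853
```

```bash

python3 -m crank '[[-0.0007,0.001,0.04,0,0,0.3],[-0.0007,0.001,0.08,0,0,0.3],[-0.0007,0.001,0.12,0,0,0.3],[-0.0007,0.001,0.15,0,0,0.3],[-0.0007,0.001,0.168,0,0,0.3]]' -1 40
python3 -c "
from h import *
goto((.5153,.355,.091),3.7); print(ctrl.sense()['ft_force'])"
```

```text
time_s: 3.15
eef_pos: [0.5129, 0.3558, 0.0885]
tool_rot: [-0.001, 0.683, 0.73, -0.002]
ft_force: [-0.4, 0.8, 0.4]
width: 0.0856
gripper_force: 0.0
shift [-0.001   0.0023 -0.0025] turn [-0.21  0.06  0.15] t 3.15 eef [0.5129 0.3558 0.0885] j7 -0.41 w 0.0856
[-0.44245701  0.78749733  0.38799629]
```

```bash

python3 -m crank '[[0,0,0,0,0,0],[0,0,0,0,0,0],[0,0,0,0,0,0],[0,0,0,0,0,0],[0,0,0,0,0,0]]' 1 40
python3 -m crank '[[0,0,0,0,0,0],[0,0,0,0,0,0],[0,0,0,0,0,0],[0,0,0,0,0,0],[0,0,0,0,0,0]]' 1 40
python3 -c "
from h import *
goto((.5153,.355,.091),3.7)"
```

```text
time_s: 3.65
eef_pos: [0.5162, 0.3556, 0.0927]
tool_rot: [-0.0, 0.684, 0.729, 0.001]
ft_force: [-1.7, 1.1, 6.6]
width: 0.049
gripper_force: 41.8
time_s: 4.15
eef_pos: [0.5162, 0.3556, 0.0927]
tool_rot: [-0.0, 0.684, 0.729, 0.001]
ft_force: [-1.3, 0.9, 6.8]
width: 0.0497
gripper_force: 41.8
shift [-0.0005 -0.001   0.0017] turn [ 0.08 -0.11 -0.05] t 4.15 eef [0.5162 0.3556 0.0927] j7 -0.41 w 0.0497
```

```bash

python3 -m crank '[[0,0,-0.02,0,0,0],[0,0,-0.055,0,0,0],[0,0,-0.095,0,0,0],[0,0,-0.13,0,0,0],[0,0,-0.145,0,0,0]]' 1 40
python3 -m crank '[[-0.02,-0.002,0,0,0,3],[-0.055,-0.006,0,0,0,8],[-0.095,-0.01,0,0,0,13],[-0.135,-0.015,0,0,0,18],[-0.175,-0.02,0,0,0,23]]' 1 40
python3 -c "
from h import *
goto((.5,.004,.235),-41)"
```

```text
time_s: 4.65
eef_pos: [0.5171, 0.3551, 0.2404]
tool_rot: [0.0, 0.684, 0.729, 0.003]
ft_force: [-0.0, 1.0, -1.8]
width: 0.0493
gripper_force: 42.0
time_s: 5.15
eef_pos: [0.5066, 0.1771, 0.2366]
tool_rot: [-0.0, 0.817, 0.577, 0.0]
ft_force: [0.8, -0.1, -1.9]
width: 0.049
gripper_force: 42.0
shift [-0.1653  0.0518  0.0015] turn [ 1.000e-02 -2.000e-02  2.143e+01] t 5.15 eef [0.5066 0.1771 0.2366] j7 -0.59 w 0.049
```

```bash

python3 -m crank '[[-0.04,0.013,0,0,0,5],[-0.08,0.026,0,0,0,10],[-0.12,0.038,0,0,0,15],[-0.15,0.047,0,0,0,19],[-0.165,0.052,0,0,0,21.4]]' 1 40
python3 -m crank '[[0,0,0.03,0,0,0],[0,0,0.065,0,0,0],[0,0,0.1,0,0,0],[0,0,0.12,0,0,0],[0,0,0.13,0,0,0]]' 1 40
python3 -m crank '[[0,0,0,0,0,0],[0,0,0,0,0,0],[0,0,0,0,0,0],[0,0,0,0,0,0],[0,0,0,0,0,0]]' 1 40
python3 -c "
from h import *
goto((.5,.004,.0925),-41)"
```

```text
time_s: 5.65
eef_pos: [0.5007, 0.0025, 0.2368]
tool_rot: [0.0, 0.91, 0.414, 0.0]
ft_force: [1.1, -0.5, -1.1]
width: 0.0491
gripper_force: 42.0
time_s: 6.15
eef_pos: [0.5004, 0.0066, 0.1046]
tool_rot: [-0.001, 0.909, 0.417, -0.001]
ft_force: [-1.0, -0.2, -1.0]
width: 0.049
gripper_force: 42.0
time_s: 6.65
eef_pos: [0.5017, 0.006, 0.107]
tool_rot: [0.0, 0.909, 0.417, 0.001]
ft_force: [-0.2, 0.1, -2.4]
width: 0.0493
gripper_force: 42.0
shift [-0.0027  0.      0.0145] turn [ 0.04 -0.07  0.24] t 6.65 eef [0.5017 0.006  0.107 ] j7 -0.46 w 0.0493
```

```bash

python3 -m crank '[[-0.002,0,0.004,0,0,0],[-0.002,0,0.008,0,0,0],[-0.002,0,0.011,0,0,0],[-0.002,0,0.0125,0,0,0],[-0.002,0,0.0135,0,0,0]]' 1 40
python3 -m crank '[[0,0,0.0005,0,0,0],[0,0,0.001,0,0,0],[0,0,0.0015,0,0,0],[0,0,0.002,0,0,0],[0,0,0.002,0,0,0]]' 1 40
```

```text
time_s: 7.15
eef_pos: [0.4999, 0.0043, 0.0925]
tool_rot: [-0.0, 0.909, 0.416, -0.0]
ft_force: [0.5, 0.3, -2.1]
width: 0.0494
gripper_force: 42.0
time_s: 7.65
eef_pos: [0.5001, 0.0044, 0.0916]
tool_rot: [-0.0, 0.909, 0.416, 0.0]
ft_force: [-4.2, 0.4, 12.3]
width: 0.0494
gripper_force: 43.4
```

```bash

python3 -m crank '[[0,0,-0.001,0,0,0],[0,0,-0.001,0,0,0],[0,0,-0.001,0,0,0],[0,0,-0.001,0,0,0],[0,0,-0.001,0,0,0]]' -1 40
python3 -m crank '[[0,0,-0.02,0,0,0],[0,0,-0.05,0,0,0],[0,0,-0.09,0,0,0],[0,0,-0.13,0,0,0],[0,0,-0.15,0,0,0]]' -1 40
python3 -m crank '[[0,0,0,0,0,8.5],[0,0,0,0,0,0],[0,0,0,0,0,0],[0,0,0,0,0,0],[0,0,0,0,0,0]]' -1 40
python3 - <<'E'
from capw import *
import pickle
c=cam("wrist"); im=ctrl.capture("wrist"); save(im,"w2.png"); np.save("w2.npy",im); pickle.dump(c,open("w2.pkl","wb"))
locate(im,c,"yellow",(.5,.0043),.114)
t=ctrl.capture("top"); np.save("t2.npy",t); locate(t,cam("top"),"yellow",(.5,.0043),.114)
goto((.5,.0043,.24),65)
E
```

```text
time_s: 8.15
eef_pos: [0.5, 0.0044, 0.0917]
tool_rot: [-0.0, 0.909, 0.417, -0.0]
ft_force: [0.0, 0.1, -0.4]
width: 0.0856
gripper_force: 0.0
time_s: 8.65
eef_pos: [0.501, 0.004, 0.2449]
tool_rot: [0.0, 0.909, 0.416, 0.002]
ft_force: [-0.2, 0.1, 1.6]
width: 0.0851
gripper_force: 0.0
time_s: 9.15
eef_pos: [0.4998, 0.0043, 0.2416]
tool_rot: [-0.0, 0.91, 0.416, -0.0]
ft_force: [0.3, 0.1, 0.0]
width: 0.085
gripper_force: 0.0
yellow centre [0.4988 0.0043] width 0.0486 stripe n 282 centroid az -25.4 line az -22.0 offset of line from centre mm 0.77Traceback (most recent call last):
  File "<stdin>", line 5, in <module>
  File "capw.py", line 17, in locate
    cs=(np.percentile(t,.3)+np.percentile(t,99.7))/2; wd=np.ptp(t)
        ~~~~~~~~~~~~~^^^^^^
    return _quantile_unchecked(
        a, q, axis, out, overwrite_input, method, keepdims, weights)
    return _ureduce(a,
                    func=_quantile_ureduce_func,
    ...<5 lines>...
                    overwrite_input=overwrite_input,
                    method=method)
    r = func(a, **kwargs)
    result = _quantile(arr,
                       quantiles=q,
    ...<2 lines>...
                       out=out,
                       weights=wgt)
    slices_having_nans = np.isnan(arr[-1, ...])
                                  ~~~^^^^^^^^^
IndexError: index -1 is out of bounds for axis 0 with size 0
```

View pics/w2.png

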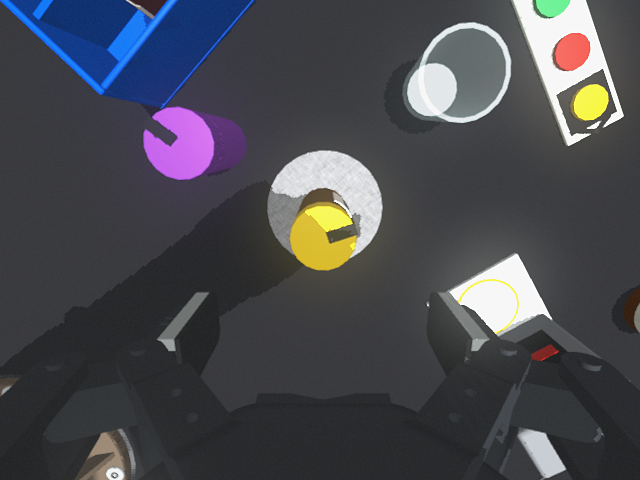

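The jar stands upright on the mat: its cap is centred at (323,236) with the stripe pointing right to (355,232), and the purple look-alike is untouched at (180,143). Before regrasping, I go empty-handed over the pad to measure it with the same camera.

```bash

python3 -m crank '[[-0.02,0.035,0,0,0,-6],[-0.045,0.073,0,0,0,-13],[-0.067,0.11,0,0,0,-20],[-0.09,0.148,0,0,0,-27],[-0.112,0.183,0,0,0,-33.3]]' -1 40
python3 -m crank '[[0,0,0,0,0,0],[0,0,0,0,0,0],[0,0,0,0,0,0],[0,0,0,0,0,0],[0,0,0,0,0,0]]' -1 40
python3 - <<'E'
from capw import *
import pickle
c=cam("wrist"); im=ctrl.capture("wrist"); save(im,"w3.png"); np.save("w3.npy",im); pickle.dump(c,open("w3.pkl","wb"))
goto((.565,-.2,.24),-7.5)
u=w2pix(c,[.5648,-.2003,.006])[0]; print(u)
m=col(im,"yellow",[max(0,int(u[0]-120)),max(0,int(u[1]-120)),int(u[0]+120),int(u[1]+120)]); p=np.argwhere(m)[:,::-1].astype(np.int32)
W=pix2w(c,p,.006)[:,:2]; k=np.linalg.norm(W-[.5648,-.2003],axis=1)<.045; W=W[k]
A=np.c_[2*W,np.ones(len(W))]; s=np.linalg.lstsq(A,(W**2).sum(1),rcond=None)[0]; print("pad",s[:2].round(4),"r",np.sqrt(s[2]+s[:2]@s[:2]).round(4),len(W), (np.linalg.norm(W-s[:2],axis=1)).std())
E
```

```text
time_s: 9.75
eef_pos: [0.5658, -0.2019, 0.2416]
tool_rot: [-0.0, 0.75, 0.661, -0.0]
ft_force: [-0.2, 0.0, 0.2]
width: 0.0853
gripper_force: 0.0
time_s: 10.25
eef_pos: [0.5656, -0.1985, 0.2419]
tool_rot: [-0.0, 0.751, 0.66, 0.0]
ft_force: [0.4, 0.6, 1.1]
width: 0.0854
gripper_force: 0.0
shift [-0.0013 -0.0004  0.0019] turn [ 0.01 -0.02  0.12] t 10.3 eef [ 0.5656 -0.1988  0.2419] j7 0.36 w 0.0851
[322.93771497 212.04425002]
pad [ 0.5653 -0.1991] r 0.0334 251 0.0004921076348175856
```

View pics/w3.png

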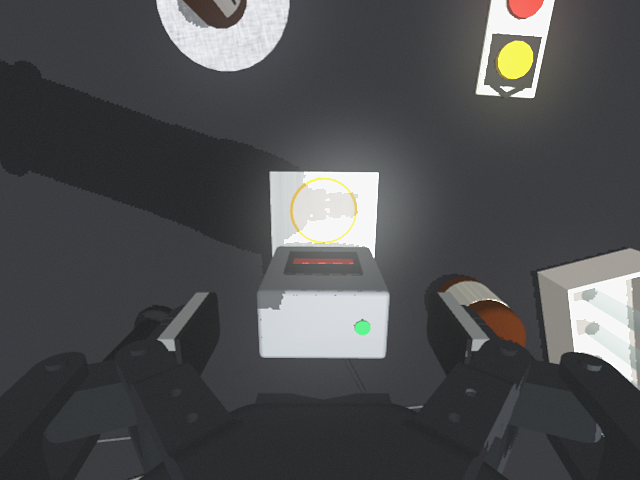

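The wrist view shows the pad at (323,211). The plate's far edge (270..378,172) and the block are parallel to the image rows, and the window faces up the image, so the tool's yaw of about -7.6° is nearly square. Next I measure that angle and the jar's stripe precisely.

```bash
python3 - <<'E'
from capw import *
import pickle
from scipy.optimize import minimize
im=np.load("w3.npy"); c=pickle.load(open("w3.pkl","rb")); g=cv2.GaussianBlur(cv2.cvtColor(im,cv2.COLOR_RGB2GRAY),(3,3),0).astype(float)
def edge(u0,u1,v0,v1,z,sgn):
    P=[]
    for u in range(u0,u1):
        d=sgn*np.diff(g[v0:v1,u]); k=int(d.argmax()); 
        if 0<k<len(d)-1:
            a,b_,e=d[k-1:k+2]; P.append((u,v0+k+.5+.5*(a-e)/(a-2*b_+e)))
    W=pix2w(c,P,z)[:,:2]; vx,vy,_,_=cv2.fitLine(W.astype(np.float32)*1000,cv2.DIST_HUBER,0,.01,.01).ravel(); a=np.degrees(np.arctan2(vy,vx)); print("edge az",a if abs(a)<90 else a-180*np.sign(a),len(P))
edge(275,374,164,182,.006,1); edge(268,380,350,364,.125,-1); edge(265,380,284,298,.125,1)
def edgev(v0,v1,u0,u1,z,sgn):
    P=[]
    for v in range(v0,v1):
        d=sgn*np.diff(g[v,u0:u1]); k=int(d.argmax()); P.append((u0+k+.5,v))
    W=pix2w(c,P,z)[:,:2]; vx,vy,_,_=cv2.fitLine(W.astype(np.float32)*1000,cv2.DIST_HUBER,0,.01,.01).ravel(); print("side az",np.degrees(np.arctan2(vy,vx)))
edgev(178,240,366,392,.006,-1); edgev(178,240,260,282,.006,1)
for f,near,z in(("w1",(.5152,.3553),.115),("w2",(.4995,.0043),.114)):
    im=np.load(f+".npy"); c=pickle.load(open(f+".pkl","rb"))
    V=cv2.cvtColor(im,cv2.COLOR_RGB2HSV)[:,:,2].astype(np.float32); S=V*(cv2.cvtColor(im,cv2.COLOR_RGB2HSV)[:,:,1]>90)
    r,l=np.meshgrid(np.arange(.004,.0225,.0005),np.arange(-.012,.0121,.0005),indexing="ij"); t=np.abs(l)<.0045
    def sc(p):
        a=np.radians(p[2]); x=p[0]/1000+r*np.cos(a)-l*np.sin(a); y=p[1]/1000+r*np.sin(a)+l*np.cos(a)
        ok=np.hypot(r,l)<.023
        uv=w2pix(c,np.c_[x.ravel(),y.ravel(),np.full(x.size,z)]).astype(np.float32); v=cv2.remap(V,uv[:,:1],uv[:,1:],cv2.INTER_LINEAR).reshape(x.shape)
        return v[t&ok].mean()-v[~t&ok].mean()
    best=min(((sc((near[0]*1e3+dx,near[1]*1e3+dy,a)),dx,dy,a) for dx in np.arange(-3,3.1,1) for dy in np.arange(-3,3.1,1) for a in range(-60,61,3)))
    o=minimize(sc,(near[0]*1e3+best[1],near[1]*1e3+best[2],best[3]),method="Nelder-Mead",options=dict(initial_simplex=np.array([[0,0,0],[1,0,0],[0,1,0],[0,0,3]])+[near[0]*1e3+best[1],near[1]*1e3+best[2],best[3]]))
    print(f,"tmpl",o.x.round(2),o.fun)
E
```

```text
edge az -7.711266 99
edge az -7.645519 112
edge az -7.939819 115
side az 82.227425
side az 81.829956
w1 tmpl [515.79 355.15  22.56] -126.30900573730469
w2 tmpl [498.62   3.77 -22.56] -140.686279296875
```

```bash

python3 -m crank '[[0.038,-0.018,0,0,0,-8],[0.076,-0.036,0,0,0,-16],[0.115,-0.055,0,0,0,-24],[0.154,-0.074,0,0,0,-32],[0.1925,-0.092,0,0,0,-40]]' -1 40
python3 -m crank '[[0,0,0,0,0,-8],[0,0,0,0,0,-16],[0,0,0,0,0,-24],[0,0,0,0,0,-32],[0,0,0,0,0,-35.2]]' -1 40
python3 -c "
from h import *
goto((.4996,.0042,.0917),67.5)"
```

```text
time_s: 10.8
eef_pos: [0.4983, 0.005, 0.2421]
tool_rot: [0.0, 0.478, 0.878, 0.0]
ft_force: [1.0, 0.2, -0.3]
width: 0.0854
gripper_force: 0.0
time_s: 11.3
eef_pos: [0.4991, 0.0034, 0.242]
tool_rot: [0.0, 0.19, 0.982, 0.0]
ft_force: [0.1, -0.5, 0.3]
width: 0.0856
gripper_force: 0.0
shift [-1.000e-04  9.000e-04  1.503e-01] turn [0.02 0.02 0.58] t 11.3 eef [0.4991 0.0034 0.242 ] j7 1.15 w 0.0856
```

```bash

python3 -m crank '[[0,0.0005,0.035,0,0,0.4],[0,0.0005,0.075,0,0,0.4],[0,0.0005,0.11,0,0,0.4],[0,0.0005,0.135,0,0,0.4],[0,0.0005,0.15,0,0,0.4]]' -1 40
python3 -m crank '[[0,0,0,0,0,0],[0,0,0,0,0,0],[0,0,0,0,0,0],[0,0,0,0,0,0],[0,0,0,0,0,0]]' -1 40
python3 -c "
from h import *
goto((.4996,.0042,.0917),67.5)"
```

```text
time_s: 11.8
eef_pos: [0.4983, 0.0038, 0.09]
tool_rot: [-0.001, 0.196, 0.981, -0.0]
ft_force: [-0.4, -0.2, 0.5]
width: 0.0854
gripper_force: 0.0
time_s: 12.3
eef_pos: [0.4999, 0.0034, 0.0926]
tool_rot: [0.001, 0.197, 0.981, 0.0]
ft_force: [-0.8, 0.7, 0.7]
width: 0.086
gripper_force: 0.0
shift [0.0006 0.0006 0.0009] turn [ 0.05  0.07 -0.16] t 12.3 eef [0.4999 0.0034 0.0926] j7 1.2 w 0.086
```

```bash

python3 -m crank '[[0,0,0,0,0,0],[0,0,0,0,0,0],[0,0,0,0,0,0],[0,0,0,0,0,0],[0,0,0,0,0,0]]' 1 40
python3 -m crank '[[0,0,0,0,0,0],[0,0,0,0,0,0],[0,0,0,0,0,0],[0,0,0,0,0,0],[0,0,0,0,0,0]]' 1 40
python3 -m crank '[[0,0,-0.02,0,0,0],[0,0,-0.055,0,0,0],[0,0,-0.095,0,0,0],[0,0,-0.13,0,0,0],[0,0,-0.15,0,0,0]]' 1 40
python3 -c "
from h import *
goto((.5655,-.1994,.243),-7.8)"
```

```text
time_s: 12.8
eef_pos: [0.4996, 0.0033, 0.0921]
tool_rot: [0.0, 0.197, 0.98, 0.0]
ft_force: [-0.6, 0.1, 5.2]
width: 0.0493
gripper_force: 40.7
time_s: 13.3
eef_pos: [0.4996, 0.0033, 0.0921]
tool_rot: [0.0, 0.197, 0.98, 0.0]
ft_force: [-1.4, -1.3, 5.2]
width: 0.0489
gripper_force: 40.7
time_s: 13.8
eef_pos: [0.5001, 0.0033, 0.2444]
tool_rot: [0.001, 0.197, 0.98, 0.0]
ft_force: [0.3, 0.6, -2.6]
width: 0.0492
gripper_force: 42.0
shift [-0.1385 -0.1618  0.0014] turn [1.600e-01 6.000e-02 7.512e+01] t 13.8 eef [0.5001 0.0033 0.2444] j7 1.14 w 0.0492
```

```bash

python3 -m crank '[[-0.02,-0.022,0,0,0,7],[-0.047,-0.055,0,0,0,15],[-0.076,-0.09,0,0,0,23],[-0.105,-0.125,0,0,0,31],[-0.1385,-0.162,0,0,0,39]]' 1 40
python3 -m crank '[[0,0,0,0,0,8],[0,0,0,0,0,16],[0,0,0,0,0,24],[0,0,0,0,0,32],[0,0,0,0,0,36.1]]' 1 40
python3 -m crank '[[0,0,0,0,0,0],[0,0,0,0,0,0],[0,0,0,0,0,0],[0,0,0,0,0,0],[0,0,0,0,0,0]]' 1 40
python3 - <<'E'
from capw import *
goto((.5655,-.1994,.243),-7.8)
im=ctrl.capture("wrist"); save(im,"w4.png")
E
```

```text
time_s: 14.3
eef_pos: [0.5647, -0.2005, 0.2415]
tool_rot: [-0.0, 0.515, 0.857, 0.0]
ft_force: [1.2, -0.4, -0.9]
width: 0.0491
gripper_force: 42.1
time_s: 14.8
eef_pos: [0.5644, -0.1993, 0.2411]
tool_rot: [-0.001, 0.755, 0.656, -0.0]
ft_force: [-0.3, 1.0, -1.3]
width: 0.0493
gripper_force: 42.1
time_s: 15.3
eef_pos: [0.5647, -0.1996, 0.2418]
tool_rot: [-0.0, 0.753, 0.658, 0.0]
ft_force: [0.1, 0.7, -2.0]
width: 0.0491
gripper_force: 42.1
shift [ 0.0003  0.0007 -0.0012] turn [ 0.   -0.01  0.06] t 15.3 eef [ 0.5647 -0.1996  0.2418] j7 0.39 w 0.0491
```

View pics/w4.png

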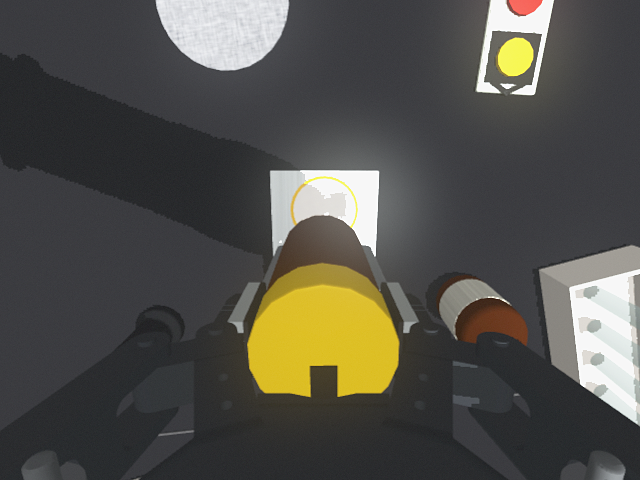

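The stripe sits centred at u=323 of the cap (248..399) and points straight down the image at the scanner, so the alignment is good. Lowering now.

```bash

python3 -m crank '[[0.0003,0.0007,0.025,0,0,0],[0.0003,0.0007,0.055,0,0,0],[0.0003,0.0007,0.09,0,0,0],[0.0003,0.0007,0.115,0,0,0],[0.0003,0.0007,0.13,0,0,0]]' 1 40
python3 -m crank '[[0,0,0,0,0,0],[0,0,0,0,0,0],[0,0,0,0,0,0],[0,0,0,0,0,0],[0,0,0,0,0,0]]' 1 40
python3 -c "
from h import *
goto((.5655,-.1994,.0941),-7.8)"
```

```text
time_s: 15.85
eef_pos: [0.5647, -0.1989, 0.1098]
tool_rot: [-0.001, 0.753, 0.658, -0.001]
ft_force: [-0.9, -0.3, -1.7]
width: 0.0496
gripper_force: 42.2
time_s: 16.35
eef_pos: [0.566, -0.1994, 0.1127]
tool_rot: [0.001, 0.753, 0.658, 0.001]
ft_force: [0.3, -0.4, -2.3]
width: 0.0492
gripper_force: 42.2
shift [-0.0001 -0.0006  0.0186] turn [ 0.09 -0.    0.04] t 16.35 eef [ 0.566  -0.1994  0.1127] j7 0.48 w 0.0492
```

```bash

python3 -m crank '[[0,-0.0005,0.005,0,0,0],[0,-0.0005,0.01,0,0,0],[0,-0.0005,0.014,0,0,0],[0,-0.0005,0.016,0,0,0],[0,-0.0005,0.017,0,0,0]]' 1 40
python3 -m crank '[[0,0,0.0005,0,0,0],[0,0,0.001,0,0,0],[0,0,0.0015,0,0,0],[0,0,0.0015,0,0,0],[0,0,0.0015,0,0,0]]' 1 40
```

```text
time_s: 16.85
eef_pos: [0.5648, -0.1992, 0.0943]
tool_rot: [-0.0, 0.753, 0.658, -0.0]
ft_force: [0.6, 1.2, -2.2]
width: 0.049
gripper_force: 42.2
time_s: 17.35
eef_pos: [0.5649, -0.1993, 0.0942]
tool_rot: [-0.0, 0.753, 0.657, 0.0]
ft_force: [-3.4, 1.8, 8.5]
width: 0.0492
gripper_force: 43.3
```

```bash

python3 -m crank '[[0,0,-0.0007,0,0,0],[0,0,-0.0007,0,0,0],[0,0,-0.0007,0,0,0],[0,0,-0.0007,0,0,0],[0,0,-0.0007,0,0,0]]' -1 40
python3 -m crank '[[0,0,-0.02,0,0,0],[0,0,-0.05,0,0,0],[0,0,-0.09,0,0,0],[0,0,-0.13,0,0,0],[0,0,-0.15,0,0,0]]' -1 40
python3 -m crank '[[0,0,0,0,0,0],[0,0,0,0,0,0],[0,0,0,0,0,0],[0,0,0,0,0,0],[0,0,0,0,0,0]]' -1 40
python3 - <<'E'
from capw import *
c=cam("wrist"); im=ctrl.capture("wrist"); save(im,"w5.png")
try: locate(im,c,"yellow",(.565,-.1993),.116)
except Exception as e: print(e)
goto((.565,-.1993,.24),-7.8)
save(ctrl.capture("scene"),"s5.png")
a=cv2.imread("pics/w5.png")[120:400,200:450]; b=cv2.imread("pics/s5.png")[120:480,60:460]
a=cv2.resize(a,(390,437)); b=cv2.resize(b,(400,360)); b=cv2.copyMakeBorder(b,0,77,0,0,0); cv2.imwrite("pics/f.png",np.hstack([a,b]))
E
```

```text
time_s: 17.85
eef_pos: [0.5651, -0.1993, 0.0939]
tool_rot: [0.0, 0.753, 0.658, -0.0]
ft_force: [0.3, 0.1, 0.8]
width: 0.0855
gripper_force: 0.0
time_s: 18.35
eef_pos: [0.566, -0.2001, 0.2475]
tool_rot: [0.002, 0.754, 0.657, 0.001]
ft_force: [0.1, -0.6, -0.8]
width: 0.0857
gripper_force: 0.0
time_s: 18.85
eef_pos: [0.5646, -0.1991, 0.243]
tool_rot: [-0.001, 0.753, 0.658, -0.001]
ft_force: [0.0, -0.1, 0.4]
width: 0.0855
gripper_force: 0.0
yellow centre [ 0.5645 -0.1959] width 0.0487 stripe n 231 centroid az -98.3 line az -97.8 offset of line from centre mm 0.13
shift [-0.0001  0.0003  0.0032] turn [-0.07  0.    0.03] t 18.9 eef [ 0.5648 -0.1992  0.2432] j7 0.39 w 0.0854
```

View pics/f.png

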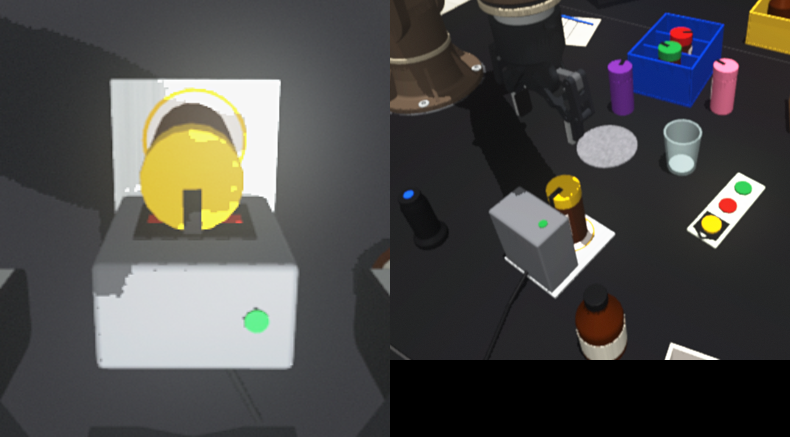

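The left crop shows the stripe centred and pointing at the window. The right crop shows the jar upright on the pad with the beaker, reagent bottle, probe and other jars in place. Next I check centring in the pad plane, comparing the jar's foot edge with the pad ring.

```bash
python3 - <<'E'
from capw import *
c=cam("wrist"); im=ctrl.capture("wrist"); 
a=np.radians(-97.8); sx=np.array([np.cos(a),np.sin(a)]); sy=np.array([-sx[1],sx[0]])
hs=cv2.cvtColor(im,cv2.COLOR_RGB2HSV); V=hs[:,:,2].astype(int)
# ring (upper arc) circle fit with fixed r
m=col(im,"yellow",[270,165,380,200]); m[:,312:332]&=(np.arange(480)<182)[:,None]; 
W=pix2w(c,np.argwhere(m)[:,::-1],.006)[:,:2]; W=W[abs(np.linalg.norm(W-[.5653,-.1991],axis=1)-.0334)<.003]
from scipy.optimize import least_squares
s=least_squares(lambda p:np.linalg.norm(W-p,axis=1)-.0334,[.565,-.2]).x; print("ring",s.round(4),len(W))
P=[]
for u in range(300,347):
    col_=V[165:215,u]; k=np.nonzero(col_<110)[0]
    if len(k): P.append((u,165+k[0]-.5))
Q=pix2w(c,P,.006)[:,:2]; 
f=least_squares(lambda p:np.linalg.norm(Q-p,axis=1)-.025,[.565,-.199],loss="soft_l1",f_scale=.0005); d=f.x-s
print("foot",f.x.round(4),"rms",np.sqrt((f.fun**2).mean()),"offset scanner x,y mm",(1000*d@sx).round(2),(1000*d@sy).round(2)); print(P[::6])
t=ctrl.capture("top"); tc=cam("top"); tm=ctrl.masks_of("top","jar_yellow"); print([(x["p"],x["box"]) for x in tm[:2]])
print([pix2w(tc,[(x["box"][0]+x["box"][2])/2,(x["box"][1]+x["box"][3])/2],.116).round(4) for x in tm[:2]])
E
```

```text
ring [ 0.5653 -0.1991] 146
foot [ 0.5672 -0.1758] rms 0.0032715962400096726 offset scanner x,y mm -23.37 -1.23
[(300, np.float64(164.5)), (306, np.float64(164.5)), (312, np.float64(164.5)), (318, np.float64(164.5)), (324, np.float64(164.5)), (330, np.float64(164.5)), (336, np.float64(164.5)), (342, np.float64(164.5))]
[(0.81, [400.8, 227.1, 427.3, 246.3]), (0.64, [305.3, 138.4, 374.2, 175.1])]
[array([[ 0.5619, -0.1881,  0.116 ]]), array([[ 0.7379, -0.0255,  0.116 ]])]
```

Background pixels above the plate were taken as the foot. I'll start the scan inside the ring.

```bash
python3 - <<'E'
from capw import *
from scipy.optimize import least_squares
c=cam("wrist"); im=ctrl.capture("wrist"); V=cv2.cvtColor(im,cv2.COLOR_RGB2HSV)[:,:,2].astype(int)
a=np.radians(-97.8); sx=np.array([np.cos(a),np.sin(a)]); sy=np.array([-sx[1],sx[0]]); s=np.array([.5653,-.1991])
print(V[172:200,323])
P=[]
for u in range(302,346):
    k=np.nonzero(V[175:215,u]<130)[0]
    if len(k):
        k=k[0]; x0,x1=V[174+k,u],V[175+k,u]; P.append((u,174+k+(x0-130)/max(1,x0-x1)))
print([(u,round(float(v),1)) for u,v in P[::4]])
Q=pix2w(c,P,.006)[:,:2]
f=least_squares(lambda p:np.linalg.norm(Q-p,axis=1)-.025,[.565,-.199],loss="soft_l1",f_scale=.0004); d=f.x-s
print("foot",f.x.round(4),"rms",np.sqrt((f.fun**2).mean()),"offset mm",(1000*d@sx).round(2),(1000*d@sy).round(2))
t=ctrl.capture("top"); tc=cam("top"); m=col(t,"yellow",[395,222,432,256]); h=np.argwhere(m)[:,::-1]
for z,p in((.116,[.565,-.199]),): print(w2pix(tc,[*p,z]), h.min(0),h.max(0))
save(cv2.resize(t[205:280,380:480],None,fx=6,fy=6,interpolation=cv2.INTER_CUBIC),"t6.png")
E
```

```text
[249 248 249 252 247 247 247 255 249 247 247 248 250 255  92 105 107 106
 109 109 109 109 110 109 109 105 132 182]
[(302, 198.1), (306, 192.5), (310, 188.8), (314, 187.5), (318, 185.9), (322, 185.8), (326, 185.8), (330, 187.8), (334, 188.8), (338, 192.2), (342, 197.2)]
foot [ 0.5633 -0.1994] rms 0.0003233115676740445 offset mm 0.58 -1.94
[[419.0453926 235.3013513]] [397 226] [425 250]
```

View pics/t6.png

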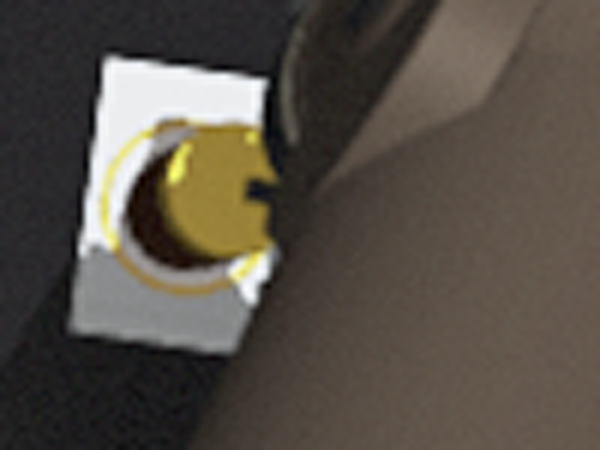

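```bash
python3 -c "
from bench import ctrl
print(ctrl.hand_in())"
```

```text
the job is handed in; nothing more can be done
None
```

The yellow-capped jar went from the crate to the mat, was released and regrasped there, and now stands upright on the scanner pad, about 2 mm off centre, with its label facing the window to within about 1°; I handed the job in at about 19 s with nothing else disturbed in the final views.

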